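# Rack the mixing-bench containers by height

## Robot

A 6-joint arm with a two-finger parallel gripper is mounted at the origin on a cart in front of the work surface, level with it; the furniture and walls round the work are solid. World frame = base frame: x ahead of the robot, y to its left, z up, the work surface at z = 0. Lengths are in mm, angles in rad, forces in N, time in s.
With the tool pointing down it reaches from about 275 to 750 mm from the base axis. Payload 10.2 kg.
Tool frame: the origin (TCP) lies between the finger pads; the fingertips stand 17 mm ahead of it and the grasp point (between the pads) lies 2 mm behind it; z points along the fingers, y is the line along which they close (so a half turn about z gives the same grasp; the last joint's range is limited). The gripper opens to 85 mm and grips with 20 to 120 N. Pads are 22 mm wide; open, the fingers measure 114 mm over their backs; the gripper's body (76 mm by 85 mm) begins 54 mm behind the grasp point. The pads swing forward as they close: fully open they stand 13 mm farther back than shut.
Start: joints at [-1.451, 0.313, 1.498, -0, 1.331, -0.223], TCP at [176.453, -494.465, 248.294] pointing down, gripper open.
Joint ranges: [-2.94, 2.94], [-0.97, 2.17], [0.19, 2.56], [-1.23, 4.37], [0.02, 3.11], [-2.88, 2.88]. Speed limits (rad/s): [2.39, 2.39, 3.01, 3.14, 3.14, 3.14].

## Interface

Orientations are given as a unit quaternion [w, x, y, z].
In Python, from rig import * gives the robot as it stands.
- The arm moves only by the tool step_arm, never from a script. Its argument "commands" is text: rows parted by semicolons, each of 7 numbers parted by spaces: the opening, from 0 (shut) to 1 (fully open), then the shift along the tool's x, y, z in cm, then the turn, a rotation vector about the tool's x, y, z in rad. In form: hand x y z rx ry rz; .... A call has 1 to 20 rows; each row is the pose to reach, as a shift and turn from the pose commanded when the call began, along the tool's axes at that moment; what a row does not reach only later rows make up. A row lasts 1/12 s, in which the tool goes at most 41.7 mm and 7.16 degrees, less where a joint would pass 70% of its speed; a pose out of reach is approached as far as the arm can. A call with a gripper value outside its range is refused whole. The fingers move at their own pace and stop on an object; "newtons" is the grip in N (left out, the last holds). Time passes only in rows, so rows that repeat a pose let the fingers close. It gives the time, the measured TCP pose, the force, the opening and the grip force at its end, in the units of the state.
- sense(): the state, without advancing time (a new reading comes with each control period).
- capture(name): name is "scene" or "top"; returns the picture (480x640x3 uint8, red, green, blue); there is no depth.
- camera_model(name): a dict with "mtx" (3x3 intrinsics, pixels), "eye" and "rotation" of the camera in the world. Camera axes: x right, y down, z forward; pixel columns grow to the right and rows downward; lengths in mm; the calibration is good to about 2 mm. A picture is of the moment at which its call begins. camera_model takes no time and is no camera call.
- finish_job(): hands the job in; it is judged then, once.
Trained networks look in the newest picture that a camera, given by its name, has taken for a name from the list of things; names that differ only in an ending like _2 or _b are one class to them, and where a whole thing is asked for, a point or a joint stands for the part that bears it (a point fixed in the world has none). Each returns a list of dicts, best first, with "score" (0 to 1); they miss things now and then, are a little off and sometimes report something else, mostly with a low value. They report only what shows in the picture. A call takes as long as a camera call.
- search_frame(camera, label): "rect" ([centre column, centre row, width, height] in pixels, round what is visible of it).
- trace(camera, label): "mask" (480x640 bool, what is visible of it) and "rect" ([centre column, centre row, width, height] in pixels, round what is visible of it).
- spot_point(camera, label): "xy" ([column, row] in pixels: a listed point, or the origin of a listed thing).
The state is a dict: "time_s": time; "joints": joint angles; "dq": joint speeds; "tau": joint torques, N m; "eef_pos": TCP position; "ee_rot": TCP orientation; "force": force on the tool from outside, world axes, zero at the start; "wrist_torque": the same for the moment, N m; "grip_width": opening from 0.0 (shut) to 1.0 (fully open); "grip_force": force on a finger pad.
Only numpy, scipy, OpenCV 4.12 (cv2) and the standard library are available. Lean on these libraries where they do the work, as an engineer would, in place of code of your own. Each camera call takes 0.05 s, during which the arm holds its last target. There are 200 camera calls.

## Task

Four containers stand on the open bench around the rack: the black can, the dropper bottle, the flow cup and the sample cup. Put them away on the rack, each standing upright in the middle of its own mat, in order of height: the tallest on the mat next to the tall steel end plate, the shortest at the far end of the row. Keep them upright on the way, and leave the white tin standing where it is.

Things in the scene. Friction and masses are not known exactly. Their poses are not given: they have to be found in the camera images.
- tall_can: tall slim black can with a screw cap, 73 mm across, 206 mm high, about 0.6 kg; the cap, 44 mm across, is the part from 189 to 206 mm up and can be gripped from above; origin: centre of its underside, z up
- dropper: small brown tint bottle with a black dropper top, 117 mm high, standing on the open bench beside or behind the rack (a second such bottle stands far back against the wall and is not meant); body 37 mm across up to about 60 mm, then a shoulder up to 72 mm; the top, from 72 mm upwards, is 22 mm across at its collar and can be gripped there; about 70 g; origin: centre of its underside, z up
- flow_cup: light grey metal flow cup standing in its wire stand, 53 mm across, 63 mm high, about 0.2 kg; the cup wall is upright from 27 to 63 mm up; origin: centre of its underside, z up
- sample_cup: small whitish plastic sample cup with a little yellowish paint in it, open at the top, 51 mm across at the rim and 38 mm at the foot, 46 mm high, about 35 g; origin: centre of its underside, z up
- pad_a: round black rubber mat with thin grey rings, 86 mm across, 3 mm thick, fixed flat on the rack board (so things stand on it 15 mm above the bench); origin: centre of its underside, 12 mm above the bench; y axis along the row; an outermost mat, at the +y (left) end. The four mats lie in one straight row a, b, c, d, 100 mm from centre to centre. The plywood board under them is 110 mm deep, 480 mm long and 12 mm thick, fixed to the bench
- pad_b: round black rubber mat with thin grey rings, 86 mm across, 3 mm thick, fixed flat on the rack board (so things stand on it 15 mm above the bench); origin: centre of its underside, 12 mm above the bench; y axis along the row; second from the left. The four mats lie in one straight row a, b, c, d, 100 mm from centre to centre. The plywood board under them is 110 mm deep, 480 mm long and 12 mm thick, fixed to the bench
- pad_c: round black rubber mat with thin grey rings, 86 mm across, 3 mm thick, fixed flat on the rack board (so things stand on it 15 mm above the bench); origin: centre of its underside, 12 mm above the bench; y axis along the row; third from the left. The four mats lie in one straight row a, b, c, d, 100 mm from centre to centre. The plywood board under them is 110 mm deep, 480 mm long and 12 mm thick, fixed to the bench
- pad_d: round black rubber mat with thin grey rings, 86 mm across, 3 mm thick, fixed flat on the rack board (so things stand on it 15 mm above the bench); origin: centre of its underside, 12 mm above the bench; y axis along the row; an outermost mat, at the -y (right) end. The four mats lie in one straight row a, b, c, d, 100 mm from centre to centre. The plywood board under them is 110 mm deep, 480 mm long and 12 mm thick, fixed to the bench
- end_plate: upright steel end plate, 104 mm high, 90 mm wide across the board and 4 mm thick, fixed on one end of the rack board, 75 mm beyond the centre of the mat next to it; the board's other end has only a low wooden stop 12 mm high; origin: centre of its underside, 12 mm above the bench
- tin: white one litre tin with a lever lid, 74 mm across, 132 mm high, about 0.45 kg, standing among the things to be moved; it is not part of the row; origin: centre of its underside, z up. (Note: an overhead shelf hangs behind the work, front edge at x = 0.68 m, underside 0.53 m above the bench; keep the arm clear of it)

How it is judged (in metres and radians):
At the end, for the whole second after the job is handed in: Outwards from the steel end plate the mats carry black can, dropper bottle, flow cup, sample cup, each upright within 0.1 rad, at rest on its mat (underside 10 to 22 mm above the bench), centred within 15 mm; the tin upright, within 30 mm of its start (((horizontal distance between end_plate and pad_a below 0.12 m and horizontal distance between tall_can and pad_a below 0.015 m and horizontal distance between dropper and pad_b below 0.015 m and horizontal distance between flow_cup and pad_c below 0.015 m and horizontal distance between sample_cup and pad_d below 0.015 m) or (horizontal distance between end_plate and pad_d below 0.12 m and horizontal distance between tall_can and pad_d below 0.015 m and horizontal distance between dropper and pad_c below 0.015 m and horizontal distance between flow_cup and pad_b below 0.015 m and horizontal distance between sample_cup and pad_a below 0.015 m)) and angle between each of tall_can, dropper, flow_cup, sample_cup, tin's own z axis and vertical below 0.1 rad and height (world z) of tall_can between 0.01 and 0.022 m and linear speed of each of tall_can, dropper, flow_cup, sample_cup below 0.02 m/s and height (world z) of dropper between 0.01 and 0.022 m and height (world z) of flow_cup between 0.01 and 0.022 m and height (world z) of sample_cup between 0.01 and 0.022 m and distance of tin from where it was at the start of the episode below 0.03 m); the robot touches nothing.
It fails at once if one of the four containers was tipped over (more than 0.6 rad) (angle between any of tall_can, dropper, flow_cup, sample_cup's own z axis and vertical above 0.6 rad).
It fails at once if the white tin was pushed away (30 mm) or knocked over (distance of tin from where it was at the start of the episode above 0.03 m or angle between tin's own z axis and vertical above 0.4 rad).
It also fails if it takes over 112 s, if anything falls off the work surface, if the arm or the gripper's body presses on something with over 40 N, if the wrist force passes 120 N, or if a joint passes its speed limit or range.

## Working session

There is one attempt and no reset: what is moved stays moved. The work goes in short steps, Python scripts to look and compute and a tool call to move; the robot and the scene stay as the last step left them, time stands still between calls to the robot, and variables do not carry over. Pictures are saved under pics/ and viewed, at most 14 in all, crops included, and the job is handed in when it is done.

Besides the shell and the picture viewer there is one more tool, called after "Emit:" as name(argument=value, ...), one argument or row to a line, values as JSON. step_arm: Moves the arm, as the interface text tells. Its arguments: {"type":"object","properties":{"commands":{"type":"string"},"newtons":{"type":"number"}},"required":["commands"]}

```bash
mkdir -p pics
cat > h.py <<'E'
from rig import *
import numpy as np, cv2
def ray(cam,u,v):
    m=camera_model(cam); K=np.array(m["mtx"]);R=np.array(m["rotation"]);e=np.array(m["eye"],float)
    d=R@np.linalg.solve(K,[u,v,1]); return e,d
def at(cam,uv,z):
    e,d=ray(cam,*uv); return e+d*(z-e[2])/d[2]
def proj(cam,p):
    m=camera_model(cam); K=np.array(m["mtx"]);R=np.array(m["rotation"]);e=np.array(m["eye"],float)
    q=K@(R.T@(np.array(p,float)-e)); return q[:2]/q[2]
def save(cam,n):
    im=capture(cam); cv2.imwrite(f"pics/{n}.png",im[:,:,::-1]); return im
E
python3 - <<'E'
from h import *
for c in("scene","top"):
    save(c,c+"0"); m=camera_model(c); print(c,np.round(m["eye"]),np.round(np.array(m["rotation"]),2).tolist(),m["mtx"][0][0])
    for l in["tall_can","dropper","flow_cup","sample_cup","pad_a","end_plate","tin"]:
        r=spot_point(c,l)
        for q in r[:5]: print(l,round(q["score"],2),np.round(q["xy"]),np.round(at(c,q["xy"],12 if l in("pad_a","end_plate") else 0)[:2]))
print(sense())
E
```

```text
scene [-153.  646.  591.] [0.18, -0.34, 0.8, -0.45] 484.11636573936175Traceback (most recent call last):
  File "<stdin>", line 6, in <module>
  File "h.py", line 7, in at
    e,d=ray(cam,*uv); return e+d*(z-e[2])/d[2]
        ~~~^^^^^^^^^
  File "h.py", line 5, in ray
    d=R@np.linalg.solve(K,[u,v,1]); return e,d
      ~^~~~~~~~~~~~~~~~~~~~~~~~~~~
ValueError: matmul: Input operand 1 has a mismatch in its core dimension 0, with gufunc signature (n?,k),(k,m?)->(n?,m?) (size 3 is different from 4)
```

View pics/scene0.png

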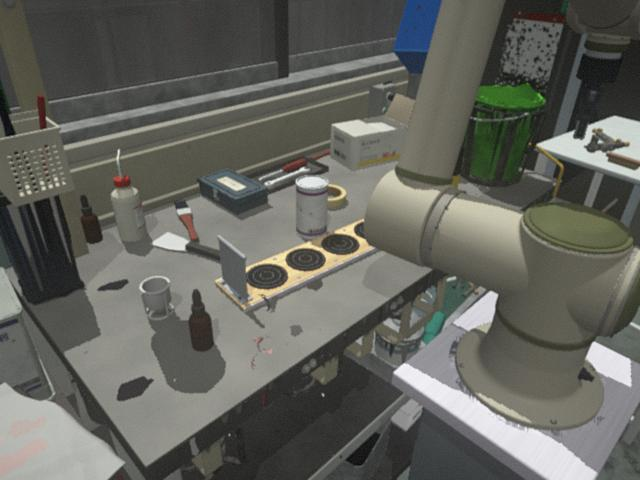

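The scene view shows the end plate at (233,267) beside pad_a, with the flow cup at (157,297), the dropper at (201,320) and the tin at (312,205). The can and the sample cup are hidden behind the arm. The camera rotation is a quaternion, so I'll fix the helper.

```bash
sed -i 's/R=np.array(m\["rotation"\])/R=rot(m["rotation"])/; 2a from scipy.spatial.transform import Rotation as Ro\ndef rot(q): return Ro.from_quat(np.roll(q,-1)).as_matrix()' h.py
python3 - <<'E'
from h import *
for c in("scene","top"):
    save(c,c+"0"); m=camera_model(c); print(c,np.round(m["eye"]),np.round(rot(m["rotation"]),2).tolist(),m["mtx"][0][0])
    for l in["tall_can","dropper","flow_cup","sample_cup","pad_a","end_plate","tin"]:
        r=spot_point(c,l)
        for q in r[:5]: print(l,round(q["score"],2),np.round(q["xy"]),np.round(at(c,q["xy"],12 if l in("pad_a","end_plate") else 0)[:2]))
print(sense())
E
```

```text
scene [-153.  646.  591.] [[-0.7, -0.39, 0.6], [-0.72, 0.36, -0.6], [0.02, -0.85, -0.53]] 484.11636573936175
tall_can 0.69 [268. 279.] [481. 148.]
dropper 0.97 [205. 344.] [408. 346.]
flow_cup 0.81 [158. 311.] [543. 361.]
pad_a 0.97 [306. 260.] [464.  54.]
pad_a 0.59 [368. 230.] [ 458. -139.]
pad_a 0.57 [339. 246.] [454. -38.]
pad_a 0.56 [265. 279.] [472. 162.]
end_plate 0.58 [233. 288.] [491. 226.]
tin 0.87 [309. 233.] [558. -43.]
tin 0.23 [163. 310.] [538. 353.]
top [ 410.   13. 1128.] [[-0.01, -1.0, 0.06], [-1.0, 0.01, 0.01], [-0.01, -0.06, -1.0]] 511.21278335941753
tall_can 0.64 [492. 266.] [ 412. -369.]
dropper 0.87 [167. 271.] [410. 346.]
sample_cup 0.85 [484. 204.] [ 551. -357.]
pad_a 0.93 [255. 238.] [480. 150.]
pad_a 0.71 [344. 244.] [465. -46.]
pad_a 0.65 [298. 244.] [465.  55.]
pad_a 0.58 [393. 249.] [ 452. -151.]
pad_a 0.35 [493. 266.] [ 412. -368.]
end_plate 0.72 [221. 236.] [486. 225.]
tin 0.94 [346. 203.] [557. -52.]
{'time_s': 0.95, 'joints': array([-1.45138499e+00,  3.12882351e-01,  1.49771234e+00,  1.72725941e-05,
        1.33102238e+00, -2.23406481e-01]), 'dq': array([-0.00101155,  0.00074969,  0.00016138, -0.00064337,  0.00077231,
        0.00039343]), 'tau': array([-1.22991583e-03, -4.12156713e+01, -2.59906125e+01, -2.57562351e-04,
        5.02149232e-04, -2.99827065e-06]), 'eef_pos': array([ 176.4634535 , -494.45107085,  248.29856112]), 'ee_rot': array([-1.17551149e-05,  9.85345776e-01,  1.70568759e-01,  9.01234494e-06]), 'force': array([ 0.10541549, -0.0206105 ,  0.49131256]), 'wrist_torque': array([-0.01620711,  0.01495546, -0.00305283]), 'grip_force': 0.0, 'grip_width': 0.9980019419017261}
```

View pics/top0.png

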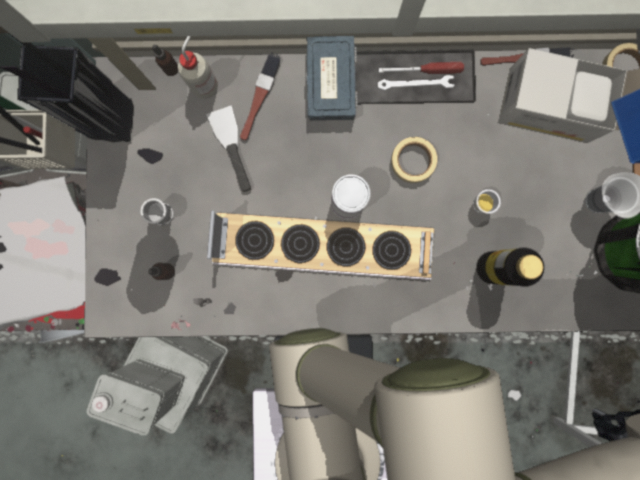

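The top view shows everything: flow cup (154,210), dropper (163,271), tin lid (350,194), sample cup (488,201), can cap (530,267), and the rack with its end plate at the left. Next I'll refine positions using masks at known heights.

Run:
```python
from h import *
im=save("top","top1")
for l in["tall_can","dropper","flow_cup","sample_cup","pad_a","end_plate","tin"]:
    for q in trace("top",l)[:5]:
        ys,xs=np.nonzero(q["mask"]); (cx,cy),r=cv2.minEnclosingCircle(np.c_[xs,ys].astype(np.float32))
        print(l,round(q["score"],2),np.round(q["rect"]),"cen",np.round([xs.mean(),ys.mean()],1),"circ",round(cx,1),round(cy,1),round(r,1),
         {z:np.round(at("top",(xs.mean(),ys.mean()),z)[:2]).tolist() for z in (15,46,63)})
hsv=cv2.cvtColor(im,cv2.COLOR_RGB2HSV); m=(abs(hsv[...,0].astype(int)-24)<10)&(hsv[...,1]>90)&(hsv[...,2]>120)
m[:, :515]=0;m[:240]=0;m[290:]=0;m[:,560:]=0
ys,xs=np.nonzero(m);print("cap",len(xs),xs.min(),xs.max(),ys.min(),ys.max(),at("top",(xs.mean(),ys.mean()),206)[:2])
for n,(p,z) in dict(can=((412,-369),206),flow=((543,361),63),sample=((551,-357),46)).items(): print(n,proj("top",(*p,0)),proj("top",(*p,z)))
c=np.hstack([cv2.resize(im[170:300,90:220],(390,390),interpolation=3),cv2.resize(im[170:300,440:570],(390,390),interpolation=3)])
cv2.imwrite("pics/crop1.png",c[:,:,::-1])
```

```text
tall_can 0.68 [508. 267.  68.  42.] cen [510.4 266.5] circ 509.1 266.5 34.2 {15: [411.0, -405.0], 46: [411.0, -393.0], 63: [411.0, -387.0]}
tall_can 0.4 [350. 197.  37.  46.] cen [349.2 195.7] circ 348.7 195.6 21.7 {15: [570.0, -58.0], 46: [566.0, -56.0], 63: [564.0, -55.0]}
dropper 0.61 [161. 273.  26.  20.] cen [161.6 271.1] circ 160.6 271.0 13.6 {15: [411.0, 353.0], 46: [411.0, 344.0], 63: [411.0, 339.0]}
flow_cup 0.59 [156. 210.  34.  24.] cen [155.1 211.2] circ 156.0 212.0 16.6 {15: [542.0, 368.0], 46: [538.0, 358.0], 63: [536.0, 353.0]}
sample_cup 0.73 [487. 200.  28.  24.] cen [486.3 201.2] circ 485.9 201.7 13.6 {15: [554.0, -357.0], 46: [550.0, -347.0], 63: [548.0, -341.0]}
pad_a 0.98 [298. 245.  42.  36.] cen [299.5 243. ] circ 299.4 242.9 19.8 {15: [468.0, 52.0], 46: [467.0, 51.0], 63: [466.0, 51.0]}
pad_a 0.82 [256. 240.  41.  36.] cen [254.1 239.7] circ 254.1 240.0 19.9 {15: [477.0, 151.0], 46: [475.0, 148.0], 63: [474.0, 145.0]}
pad_a 0.6 [344. 244.  42.  44.] cen [345.5 246.3] circ 345.4 246.4 19.7 {15: [460.0, -48.0], 46: [458.0, -46.0], 63: [458.0, -45.0]}
pad_a 0.6 [393. 251.  35.  43.] cen [391.1 249.5] circ 391.0 249.6 19.7 {15: [451.0, -147.0], 46: [450.0, -143.0], 63: [450.0, -140.0]}
end_plate 0.59 [219. 236.  23.  46.] cen [217.  235.5] circ 216.6 234.6 23.1 {15: [487.0, 232.0], 46: [485.0, 226.0], 63: [484.0, 223.0]}
cap 459 519 542 255 278 [ 410.68348572 -369.55152994]
can [491.54760022 266.35172522] [530.44285485 265.66890577]
flow [160.41064869 211.50326791] [151.18025163 208.10862422]
sample [484.06323416 203.58126305] [491.09015766 200.7987687 ]
```

View pics/crop1.png

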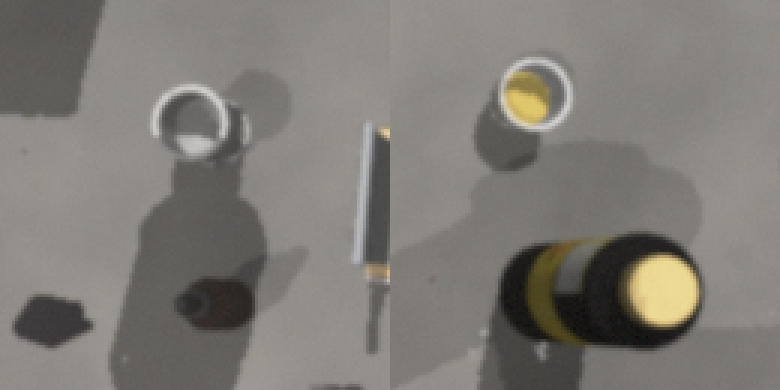

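In the crop, the flow cup rim is centred at about px (153.3,210.3), the sample cup rim at (488.7,201.3) and the can cap at (530,267). From these:

| Item | x, y (mm) |
|---|---|
| Flow cup | (538,357) |
| Sample cup | (550,-352) |
| Can | (411,-370) |
| Dropper | about (410,346) |
| pad_a | (477,151) |
| pad_b | (468,52) |
| pad_c | (460,-48) |
| pad_d | (451,-147) |

The pads come out 100 mm apart, as they should. I'll do the flow cup first and turn the tool to align with the world axes on the way.

Emit:
step_arm(
  commands="1 62.7 -68 -10 0 0 0.343;1 62.7 -68 -10 0 0 0.343;1 62.7 -68 -10 0 0 0.343;1 62.7 -68 -10 0 0 0.343;1 62.7 -68 -10 0 0 0.343;1 62.7 -68 -10 0 0 0.343;1 62.7 -68 -10 0 0 0.343;1 62.7 -68 -10 0 0 0.343;1 62.7 -68 -10 0 0 0.343;1 62.7 -68 -10 0 0 0.343;1 62.7 -68 -10 0 0 0.343;1 62.7 -68 -10 0 0 0.343;1 62.7 -68 -10 0 0 0.343;1 62.7 -68 -10 0 0 0.343;1 62.7 -68 -10 0 0 0.343;1 62.7 -68 -10 0 0 0.343;1 62.7 -68 -10 0 0 0.343;1 62.7 -68 -10 0 0 0.343;1 62.7 -68 -10 0 0 0.343;1 62.7 -68 -10 0 0 0.343",
  newtons=30,
)

```text
time_s: 3.02
eef_pos: [500.9, 270.2, 338.1]
ee_rot: [-0.0, 1.0, 0.0, 0.0]
force: [1.4, -0.8, 0.6]
grip_width: 1.0
grip_force: 0.0
```

Emit:
step_arm(
  commands="1 3.7 -8.7 17.8 0 0 0;1 3.7 -8.7 17.8 0 0 0;1 3.7 -8.7 17.8 0 0 0;1 3.7 -8.7 17.8 0 0 0;1 3.7 -8.7 17.8 0 0 0;1 3.7 -8.7 17.8 0 0 0;1 3.7 -8.7 17.8 0 0 0;1 3.7 -8.7 17.8 0 0 0",
)

```text
time_s: 3.68
eef_pos: [538.2, 354.8, 161.6]
ee_rot: [-0.0, 1.0, -0.0, 0.001]
force: [0.0, -0.7, 1.0]
grip_width: 1.0
grip_force: 0.0
```

Run:
```python
from h import *
im=save("scene","s2"); s=sense(); print(s["eef_pos"],s["joints"])
for l in("flow_cup","dropper","tall_can","sample_cup","tin"):
    for q in spot_point("scene",l)[:2]: print(l,round(q["score"],2),np.round(q["xy"]),np.round(at("scene",q["xy"],0)[:2]))
    for q in trace("scene",l)[:1]:
        ys,xs=np.nonzero(q["mask"]); u=(xs.min()+xs.max())/2; print(" rect",np.round(q["rect"]))
cv2.imwrite("pics/c2.png",cv2.resize(im[180:400,60:360],(750,550),interpolation=3)[:,:,::-1])
print("proj rim/bottom",proj("scene",(538,357,63)),proj("scene",(538,357,0)),"drop",proj("scene",(410,346,0)),proj("scene",(410,346,117)))
print("drop top view",at("top",(154.3,271),112)[:2],at("top",(488.7,201.3),46)[:2],at("top",(153.3,210.3),63)[:2])
```

```text
[538.40805591 354.7448563  162.29596987] [ 4.01254327e-01  6.44729161e-01  1.21732354e+00 -8.64942052e-05
  1.27590411e+00  1.97270089e+00]
flow_cup 0.8 [160. 307.] [549. 352.]
flow_cup 0.66 [369. 230.] [ 469. -159.]
 rect [156. 298.  32.  44.]
dropper 0.6 [203. 342.] [416. 346.]
 rect [201. 320.  22.  65.]
sample_cup 0.65 [392. 191.] [ 566. -371.]
tin 0.7 [266. 279.] [484. 150.]
tin 0.67 [158. 310.] [544. 359.]
 rect [311. 207.  34.  66.]
proj rim/bottom [155.77020098 284.15178528] [161.03119882 311.28930087] drop [204.62777842 343.85459373] [197.10022853 289.58246728]
drop top view [411.12952152 338.0434812 ] [ 549.99744808 -351.89734507] [538.31802508 356.51797855]
```

View pics/c2.png

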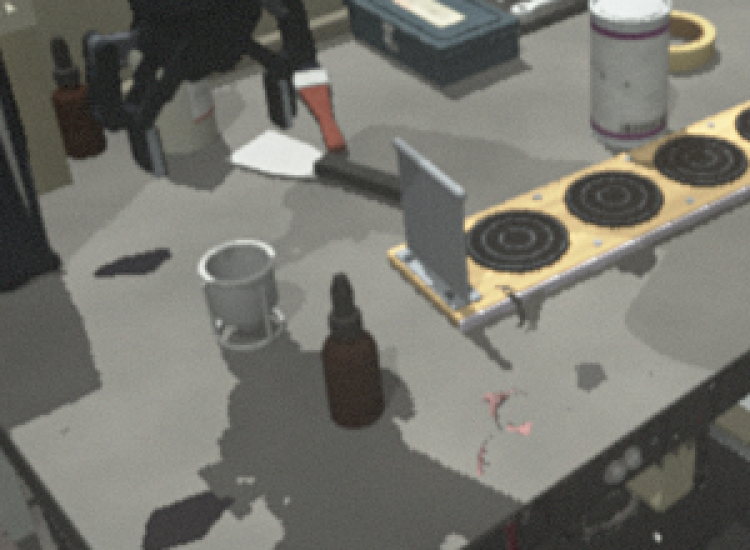

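The rim is at about px (155,285), which matches the projection of (538,357,63). The dropper tip is at about (197,292). Descending onto the flow cup.

Emit:
step_arm(
  commands="1 0 -0.2 3 0 0 0;1 0 -0.2 6 0 0 0;1 0 -0.2 9 0 0 0;1 0 -0.2 10.5 0 0 0;1 0 -0.2 11.4 0 0 0;1 0 -0.2 11.4 0 0 0;0 0 -0.2 11.4 0 0 0;0 0 -0.2 11.4 0 0 0;0 0 -0.2 11.4 0 0 0;0 0 -0.2 11.4 0 0 0;0 0 -0.2 11.4 0 0 0;0 0 -0.2 11.4 0 0 0;0 0 -0.2 11.4 0 0 0;0 0 -0.2 11.4 0 0 0;0 0 -0.2 11.4 0 0 0;0 0 -0.2 11.4 0 0 0",
  newtons=30,
)

```text
time_s: 5.57
eef_pos: [538.5, 357.5, 47.6]
ee_rot: [-0.001, 1.0, -0.0, 0.001]
force: [-0.7, 1.5, 6.8]
grip_width: 0.602
grip_force: 30.7
```

Emit:
step_arm(
  commands="0 0 0 -2 0 0 0;0 0 0 -5 0 0 0;0 0 0 -8 0 0 0;0 0 0 -11 0 0 0;0 0 0 -14 0 0 0;0 0 0.6 -14.5 0 0 0;0 -0.3 2 -14.5 0 0 0;0 -0.9 4.5 -14.5 0 0 0;0 -1.5 8 -14.5 0 0 0;0 -2.2 11.5 -14.5 0 0 0;0 -2.9 15 -14.5 0 0 0;0 -3.6 18.5 -14.5 0 0 0;0 -4.3 22 -14.5 0 0 0;0 -5 25.5 -14.5 0 0 0;0 -5.7 29 -14.5 0 0 0;0 -6.4 32.5 -14.5 0 0 0;0 -7 35.5 -14.5 0 0 0;0 -7.5 38 -14.5 0 0 0;0 -7.8 39.8 -14.5 0 0 0;0 -7.8 40.5 -14.5 0 0 0",
)

```text
time_s: 7.23
eef_pos: [458.8, -50.1, 190.6]
ee_rot: [0.0, 1.0, -0.001, -0.0]
force: [0.1, -0.0, -1.5]
grip_width: 0.599
grip_force: 32.0
```

Emit:
step_arm(
  commands="0 0 0 0.5 0 0 0;0 0 0 2.5 0 0 0;0 0 0 5 0 0 0;0 0 0 7.5 0 0 0;0 0 0 10 0 0 0;0 0 0 11.8 0 0 0;0 0 0 12.5 0 0 0;0 0 0 12.8 0 0 0;0 0 0 12.9 0 0 0;0 0 0 12.9 0 0 0;0 0 0 12.9 0 0 0",
)

```text
time_s: 8.15
eef_pos: [459.9, -46.9, 62.9]
ee_rot: [-0.0, 1.0, 0.0, 0.0]
force: [-3.3, 4.2, 5.1]
grip_width: 0.601
grip_force: 32.5
```

Run:
```python
from h import *
im=save("scene","s3"); s=sense(); print(s["eef_pos"],s["force"])
for l in("flow_cup","pad_a","tin"):
    for q in spot_point("scene",l)[:4]: print(l,round(q["score"],2),np.round(q["xy"]),np.round(at("scene",q["xy"],15)[:2]))
save("top","t3")
for l in("pad_a","dropper"):
  for q in trace("top",l)[:4]:
    ys,xs=np.nonzero(q["mask"]); print(l,np.round([xs.mean(),ys.mean()]),np.round(q["rect"]))
cv2.imwrite("pics/c3.png",cv2.resize(im[150:300,200:400],(800,600),interpolation=3)[:,:,::-1])
```

```text
[459.86940646 -46.90951017  62.89827744] [-2.10890283  3.82969556  5.94991975]
flow_cup 0.67 [341. 244.] [456. -46.]
pad_a 0.85 [267. 279.] [467. 160.]
pad_a 0.78 [302. 260.] [470.  63.]
tin 0.71 [310. 229.] [549. -38.]
pad_a [254. 240.] [256. 242.  39.  37.]
pad_a [297. 242.] [295. 244.  32.  39.]
pad_a [402. 253.] [400. 252.  24.  37.]
dropper [162. 271.] [162. 272.  27.  19.]
```

View pics/c3.png

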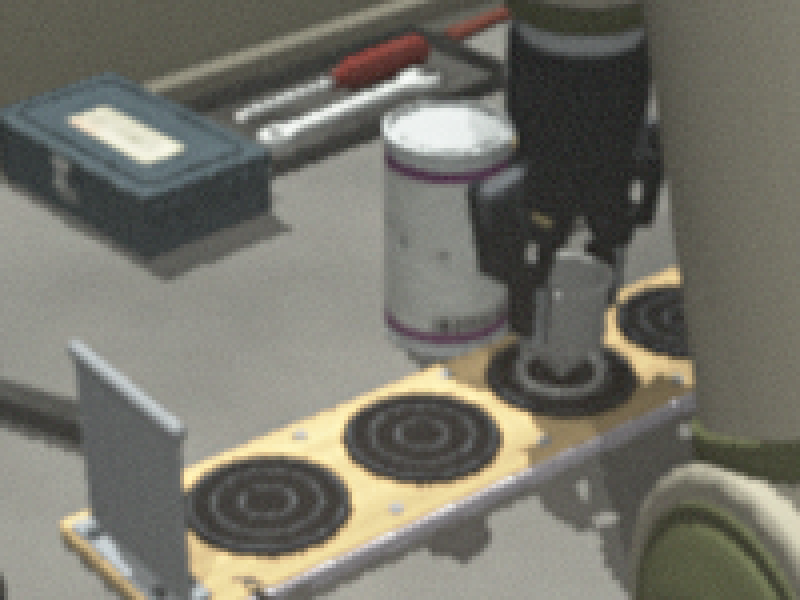

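The cup stands centred on pad_c at crop (565,375), clear of the tin. Releasing, then going to the dropper.

Emit:
step_arm(
  commands="0.8 0 0 0 0 0 0;0.8 0 0 0 0 0 0;0.8 0 0 0 0 0 0;0.8 0 0 0 0 0 0;0.85 0 0 -1.5 0 0 0;0.85 0 0 -4 0 0 0;0.85 0 0 -8 0 0 0;1 0 0 -12 0 0 0;1 0 0 -14 0 0 0;1 -4.9 -39.3 -14 0 0 0;1 -4.9 -39.3 -14 0 0 0;1 -4.9 -39.3 -14 0 0 0;1 -4.9 -39.3 -14 0 0 0;1 -4.9 -39.3 -14 0 0 0;1 -4.9 -39.3 -14 0 0 0;1 -4.9 -39.3 -14 0 0 0;1 -4.9 -39.3 -14 0 0 0;1 -4.9 -39.3 -14 0 0 0;1 -4.9 -39.3 -14 0 0 0;1 -4.9 -39.3 -14 0 0 0",
)

```text
time_s: 10.17
eef_pos: [409.5, 348.5, 201.6]
ee_rot: [-0.0, 1.0, 0.002, -0.0]
force: [0.7, 0.3, -0.5]
grip_width: 0.999
grip_force: 0.0
```

Run:
```python
from h import *
im=save("scene","s4"); t=save("top","t4"); s=sense(); print(s["eef_pos"],s["force"])
for c in("scene","top"):
  for l in("flow_cup","dropper","tin"):
    for q in spot_point(c,l)[:2]: print(c,l,round(q["score"],2),np.round(q["xy"]),np.round(at(c,q["xy"],15 if l[0]=="f" else 0)[:2]))
e1,d1=ray("scene",196.8,291);e2,d2=ray("top",154.3,271)
k=np.linalg.lstsq(np.c_[d1,-d2],e2-e1,rcond=None)[0];print("tip",e1+k[0]*d1,e2+k[1]*d2)
a=cv2.resize(im[240:390,130:330],(800,600),interpolation=3)
cv2.imwrite("pics/c4.png",a[:,:,::-1])
```

```text
[410.40149832 345.22531181 201.57976479] [-0.17009216  0.63166515 -0.34995163]
scene flow_cup 0.76 [340. 244.] [458. -45.]
scene dropper 0.84 [204. 345.] [408. 349.]
scene tin 0.77 [308. 229.] [573. -54.]
top flow_cup 0.6 [342. 244.] [466. -41.]
top dropper 0.45 [166. 272.] [409. 347.]
top tin 0.85 [348. 201.] [562. -56.]
tip [415.15346136 344.11970552 110.25895675] [411.13269493 339.11410825 108.65365623]
```

View pics/c4.png

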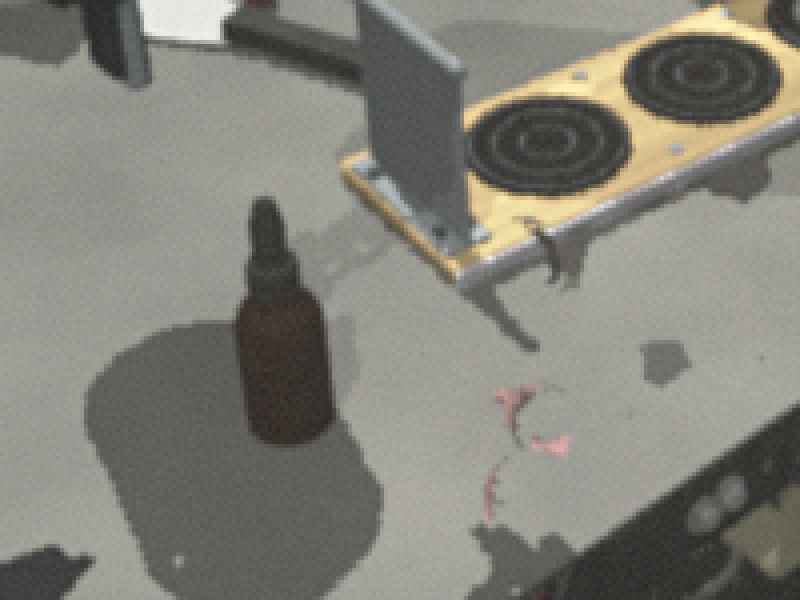

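The dropper's base and tip fit (410,346), with the collar just above the shoulder. Descending to grip the collar.

Emit:
step_arm(
  commands="1 0 0 3 0 0 0;1 0 0 6 0 0 0;1 0 0 9 0 0 0;1 0 0 10.5 0 0 0;1 0 0 11.2 0 0 0;1 0 0 11.2 0 0 0;0 0 0 11.2 0 0 0;0 0 0 11.2 0 0 0;0 0 0 11.2 0 0 0;0 0 0 11.2 0 0 0;0 0 0 11.2 0 0 0;0 0 0 11.2 0 0 0;0 0 0 11.2 0 0 0;0 0 0 11.2 0 0 0;0 0 0 11.2 0 0 0;0 0 0 11.2 0 0 0;0 0 0 11.2 0 0 0;0 0 0 11.2 0 0 0",
  newtons=30,
)

```text
time_s: 12.07
eef_pos: [411.0, 345.2, 90.4]
ee_rot: [-0.0, 1.0, -0.0, 0.001]
force: [-0.1, 1.3, 5.3]
grip_width: 0.236
grip_force: 29.5
```

Emit:
step_arm(
  commands="0 0 0 -1.5 0 0 0;0 0 0 -4 0 0 0;0 0 0 -7 0 0 0;0 0 0 -10 0 0 0;0 0 0 -13 0 0 0;0 0 0.5 -14.5 0 0 0;0 0.2 1.5 -14.5 0 0 0;0 0.6 3.5 -14.5 0 0 0;0 1.2 6 -14.5 0 0 0;0 1.7 8.5 -14.5 0 0 0;0 2.2 11 -14.5 0 0 0;0 2.7 13.5 -14.5 0 0 0;0 3.2 16 -14.5 0 0 0;0 3.7 18.5 -14.5 0 0 0;0 4.2 21 -14.5 0 0 0;0 4.7 23.5 -14.5 0 0 0;0 5.2 26 -14.5 0 0 0;0 5.5 28 -14.5 0 0 0;0 5.7 29 -14.5 0 0 0;0 5.7 29.3 -14.5 0 0 0",
)

```text
time_s: 13.73
eef_pos: [467.4, 50.5, 233.7]
ee_rot: [-0.0, 1.0, -0.001, -0.001]
force: [1.0, 0.4, -0.9]
grip_width: 0.236
grip_force: 29.6
```

Emit:
step_arm(
  commands="0 0 0 0.5 0 0 0;0 0 0 2.5 0 0 0;0 0 0 5 0 0 0;0 0 0 7.5 0 0 0;0 0 0 10 0 0 0;0 0 0 11.8 0 0 0;0 0 0 12.5 0 0 0;0 0 0 12.8 0 0 0;0 0 0 12.9 0 0 0;0 0 0 12.9 0 0 0;0 0 0 12.9 0 0 0",
)

```text
time_s: 14.65
eef_pos: [468.1, 52.1, 106.8]
ee_rot: [0.0, 1.0, 0.0, 0.001]
force: [-0.2, 0.1, -0.4]
grip_width: 0.236
grip_force: 29.6
```

Run:
```python
from h import *
im=save("scene","s5"); s=sense(); print(s["eef_pos"],s["force"],s["grip_width"])
for l in("flow_cup","dropper","tin"):
    for q in spot_point("scene",l)[:2]: print(l,round(q["score"],2),np.round(q["xy"]),np.round(at("scene",q["xy"],0 if l[0]=="t" else 15)[:2]))
a=cv2.resize(im[150:300,200:400],(800,600),interpolation=3)
cv2.imwrite("pics/c5.png",a[:,:,::-1])
```

```text
[468.07349868  52.04321627 106.73154344] [-0.10183283  0.15989152  0.1529025 ] 0.24180823343139765
flow_cup 0.78 [341. 244.] [457. -45.]
dropper 0.77 [306. 254.] [480.  41.]
tin 0.88 [309. 231.] [564. -50.]
```

View pics/c5.png

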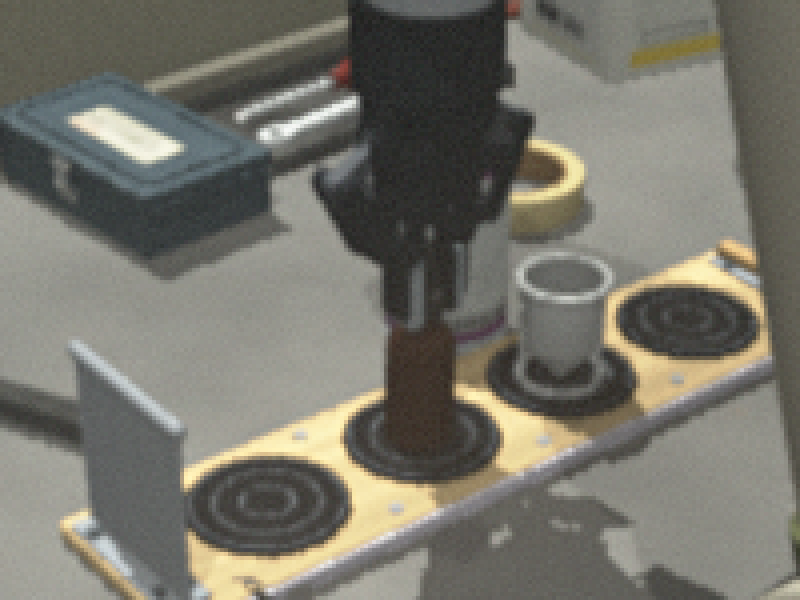

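The bottle hangs over the middle of pad_b, about 1.5 mm up. Lowering the last bit, releasing, rising and going over to the can.

Emit:
step_arm(
  commands="0 0 0 0.15 0 0 0;0 0 0 0.15 0 0 0;0 0 0 0.15 0 0 0;0.5 0 0 0.15 0 0 0;0.5 0 0 0.15 0 0 0;0.5 0 0 0.15 0 0 0;0.5 0 0 0.15 0 0 0;0.5 0 0 -1 0 0 0;0.5 0 0 -4 0 0 0;0.5 0 0 -8 0 0 0;0.5 0 0 -12 0 0 0;0.7 0 0 -16 0 0 0;1 0 0 -17.5 0 0 0;1 0 0 -17.5 0 0 0",
)

```text
time_s: 16.02
eef_pos: [468.7, 51.9, 284.6]
ee_rot: [0.0, 1.0, -0.0, 0.004]
force: [-0.4, 0.4, -0.5]
grip_width: 0.901
grip_force: 0.0
```

Emit:
step_arm(
  commands="1 -5.7 42.2 0 0 0 0;1 -5.7 42.2 0 0 0 0;1 -5.7 42.2 0 0 0 0;1 -5.7 42.2 0 0 0 0;1 -5.7 42.2 0 0 0 0;1 -5.7 42.2 0 0 0 0;1 -5.7 42.2 0 0 0 0;1 -5.7 42.2 0 0 0 0;1 -5.7 42.2 0 0 0 0;1 -5.7 42.2 0 0 0 0;1 -5.7 42.2 0 0 0 0;1 -5.7 42.2 0 0 0 0;1 -5.7 42.2 0 0 0 0;1 -5.7 42.2 0 0 0 0;1 -5.7 42.2 0 0 0 0",
)

```text
time_s: 17.27
eef_pos: [411.0, -368.6, 280.9]
ee_rot: [-0.0, 1.0, 0.001, 0.0]
force: [0.3, 0.6, 0.3]
grip_width: 0.996
grip_force: 0.0
```

Run:
```python
from h import *
im=save("scene","s6"); t=save("top","t6"); s=sense(); print(s["eef_pos"],s["force"],s["grip_width"],s["joints"])
for c in("scene","top"):
  for l in("flow_cup","dropper","tin","tall_can","sample_cup"):
    for q in spot_point(c,l)[:2]: print(c,l,round(q["score"],2),np.round(q["xy"]),np.round(at(c,q["xy"],0 if l[0]in"ts" else 15)[:2]))
a=np.hstack([im[120:320,200:500],t[140:340,300:600]])
print("cap scene",proj("scene",(411,-370,206)))
cv2.imwrite("pics/c6.png",cv2.resize(a,(798,266))[:,:,::-1])
```

```text
[ 410.95721636 -368.94232098  281.10213699] [0.86173669 0.00733797 0.1091555 ] 1.004122537353698 [-9.43778319e-01  3.52620494e-01  1.35741837e+00  6.24918912e-05
  1.43127339e+00  6.25721996e-01]
scene flow_cup 0.86 [341. 246.] [450. -37.]
scene flow_cup 0.46 [308. 231.] [547. -30.]
scene dropper 0.76 [306. 259.] [466.  53.]
scene dropper 0.38 [265. 278.] [470. 162.]
scene tin 0.69 [309. 232.] [559. -45.]
scene tall_can 0.75 [438. 211.] [ 409. -366.]
scene sample_cup 0.47 [310. 232.] [560. -47.]
top flow_cup 0.62 [344. 244.] [465. -45.]
top dropper 0.72 [299. 244.] [465.  54.]
top dropper 0.55 [485. 202.] [ 553. -354.]
top tin 0.63 [345. 200.] [564. -48.]
top tall_can 0.81 [493. 262.] [ 421. -372.]
top sample_cup 0.76 [481. 201.] [ 558. -350.]
cap scene [451.80983007 133.94038357]
```

View pics/c6.png

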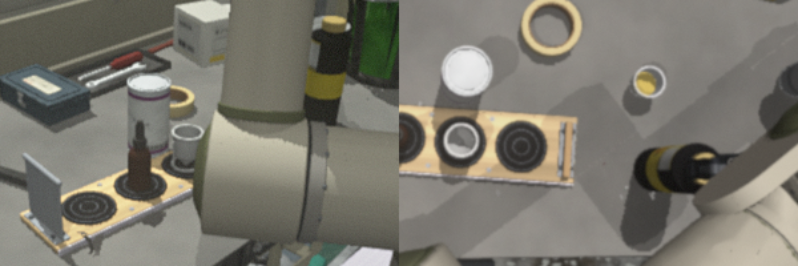

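The dropper and flow cup stand on pads b and c. The can's cap is at scene px (452,135), as predicted. Descending to grip it.

Emit:
step_arm(
  commands="1 0 0.1 2 0 0 0;1 0 0.1 4.5 0 0 0;1 0 0.1 6.2 0 0 0;1 0 0.1 7 0 0 0;1 0 0.1 7.3 0 0 0;1 0 0.1 7.3 0 0 0;0 0 0.1 7.3 0 0 0;0 0 0.1 7.3 0 0 0;0 0 0.1 7.3 0 0 0;0 0 0.1 7.3 0 0 0;0 0 0.1 7.3 0 0 0;0 0 0.1 7.3 0 0 0;0 0 0.1 7.3 0 0 0;0 0 0.1 7.3 0 0 0;0 0 0.1 7.3 0 0 0;0 0 0.1 7.3 0 0 0",
  newtons=70,
)

```text
time_s: 19.2
eef_pos: [410.9, -371.1, 209.1]
ee_rot: [0.001, 1.0, -0.0, 0.001]
force: [0.1, 1.7, 5.6]
grip_width: 0.477
grip_force: 70.5
```

Emit:
step_arm(
  commands="0 0 0 -0.3 0 0 0;0 0 0 -1 0 0 0;0 0 0 -2.2 0 0 0;0 0 0 -3.8 0 0 0;0 0 0 -5.5 0 0 0;0 0 0 -7.2 0 0 0;0 0 0 -8.9 0 0 0;0 0 0 -10.6 0 0 0;0 0 0 -12.3 0 0 0;0 0 0 -14 0 0 0;0 0 0 -15.3 0 0 0;0 0 0 -16 0 0 0;0 0 0 -16 0 0 0;0 0 0 -16 0 0 0",
)

```text
time_s: 20.37
eef_pos: [410.4, -370.9, 367.1]
ee_rot: [-0.001, 1.0, -0.0, -0.0]
force: [0.5, -0.4, -7.7]
grip_width: 0.48
grip_force: 72.0
```

Run:
```python
from h import *
im=save("scene","s7"); s=sense(); print(s["eef_pos"],s["force"],s["grip_width"])
t=save("top","t7")
a=np.hstack([im[50:350,340:640],t[100:400,340:640]])
cv2.imwrite("pics/c7.png",cv2.resize(a,(800,400))[:,:,::-1])
```

```text
[ 410.40304153 -370.79787505  366.6709521 ] [-0.33816716 -0.50188245 -7.82841205] 0.4788732296059088
```

View pics/c7.png

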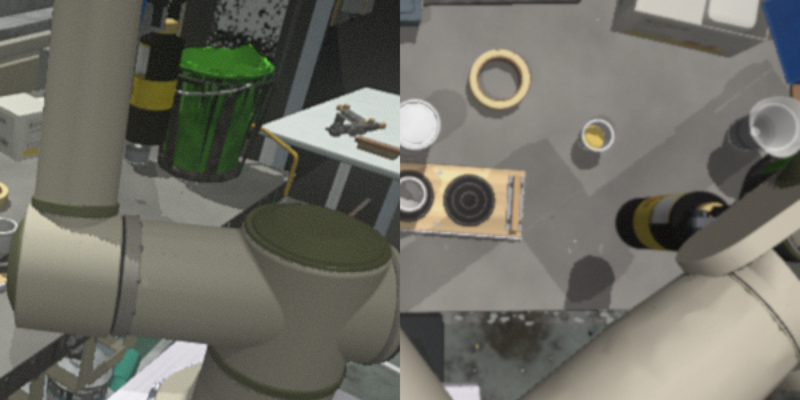

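The can is held upright, its underside about 158 mm up. Carrying it over to pad_a.

Emit:
step_arm(
  commands="0 0.1 -0.4 0 0 0 0;0 0.2 -1.3 0 0 0 0;0 0.4 -2.8 0 0 0 0;0 0.6 -4.8 0 0 0 0;0 0.9 -7.3 0 0 0 0;0 1.3 -10 0 0 0 0;0 1.7 -13 0 0 0 0;0 2.1 -16 0 0 0 0;0 2.4 -19 0 0 0 0;0 2.8 -22 0 0 0 0;0 3.2 -25 0 0 0 0;0 3.6 -28 0 0 0 0;0 4 -31 0 0 0 0;0 4.4 -34 0 0 0 0;0 4.8 -37 0 0 0 0;0 5.1 -40 0 0 0 0;0 5.5 -43 0 0 0 0;0 5.8 -45.5 0 0 0 0;0 6.1 -47.7 0 0 0 0;0 6.3 -49.5 0 0 0 0",
)

```text
time_s: 22.13
eef_pos: [472.9, 126.3, 367.7]
ee_rot: [-0.0, 1.0, 0.001, -0.0]
force: [0.3, 0.2, -7.6]
grip_width: 0.475
grip_force: 72.1
```

Emit:
step_arm(
  commands="0 0.2 -1.3 0 0 0 0;0 0.3 -2.2 0 0 0 0;0 0.4 -2.7 0 0 0 0;0 0.4 -2.7 0 0 0 0;0 0.4 -2.7 0.5 0 0 0;0 0.4 -2.7 2 0 0 0;0 0.4 -2.7 4 0 0 0;0 0.4 -2.7 6.2 0 0 0;0 0.4 -2.7 8.4 0 0 0;0 0.4 -2.7 10.4 0 0 0;0 0.4 -2.7 12 0 0 0;0 0.4 -2.7 13 0 0 0;0 0.4 -2.7 13.6 0 0 0;0 0.4 -2.7 13.8 0 0 0;0 0.4 -2.7 13.8 0 0 0;0 0.4 -2.7 13.8 0 0 0",
)

```text
time_s: 23.47
eef_pos: [478.0, 150.9, 230.7]
ee_rot: [-0.0, 1.0, -0.0, 0.001]
force: [0.0, 0.1, -6.8]
grip_width: 0.478
grip_force: 72.0
```

Run:
```python
from h import *
im=save("scene","s8"); s=sense(); print(s["eef_pos"],s["force"],s["grip_width"])
for l in("tall_can","tin"):
    for q in spot_point("scene",l)[:2]: print(l,round(q["score"],2),np.round(q["xy"]),np.round(at("scene",q["xy"],15)[:2]))
cv2.imwrite("pics/c8.png",cv2.resize(im[130:310,190:430],(800,600))[:,:,::-1])
```

```text
[478.04507129 150.93137565 230.76708443] [ 0.71762316 -0.0875506  -7.32218284] 0.47810355952316785
tall_can 0.55 [269. 273.] [479. 144.]
tin 0.78 [308. 230.] [551. -34.]
```

View pics/c8.png

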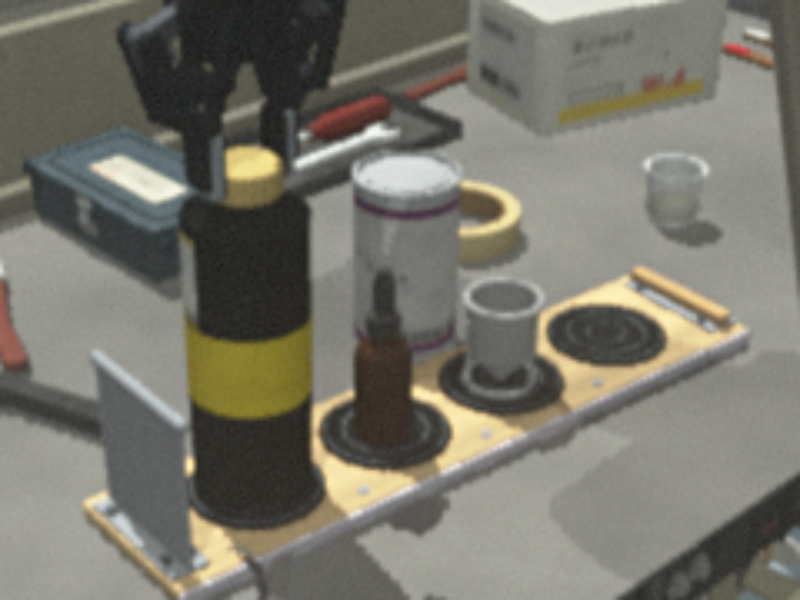

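The can hangs above pad_a, upright and about 6 mm too high. Lowering it, then releasing.

Emit:
step_arm(
  commands="0 0 0 0.2 0 0 0;0 0 0 0.4 0 0 0;0 0 0 0.55 0 0 0;0 0 0 0.65 0 0 0;0 0 0 0.7 0 0 0;0 0 0 0.7 0 0 0;0 0 0 0.7 0 0 0",
)

```text
time_s: 24.2
eef_pos: [478.2, 151.2, 224.2]
ee_rot: [-0.0, 1.0, -0.0, 0.001]
force: [-0.6, 1.3, 6.0]
grip_width: 0.481
grip_force: 73.5
```

Emit:
step_arm(
  commands="0.8 0 0 0 0 0 0;0.8 0 0 0 0 0 0;0.8 0 0 0 0 0 0;0.8 0 0 0 0 0 0;0.8 0 0 -1 0 0 0;0.9 0 0 -3 0 0 0;1 0 0 -6 0 0 0;1 0 0 -8 0 0 0;1 7.2 50.3 -8 0 0 0;1 7.2 50.3 -8 0 0 0;1 7.2 50.3 -8 0 0 0;1 7.2 50.3 -8 0 0 0;1 7.2 50.3 -8 0 0 0;1 7.2 50.3 -8 0 0 0;1 7.2 50.3 -8 0 0 0;1 7.2 50.3 -8 0 0 0;1 7.2 50.3 -8 0 0 0;1 7.2 50.3 -8 0 0 0;1 7.2 50.3 -8 0 0 0;1 7.2 50.3 -8 0 0 0",
)

```text
time_s: 25.87
eef_pos: [548.2, -346.1, 303.8]
ee_rot: [0.0, 1.0, -0.0, 0.0]
force: [0.5, 0.2, -0.7]
grip_width: 0.998
grip_force: 0.0
```

Run:
```python
from h import *
im=save("scene","s9"); s=sense(); print(s["eef_pos"],s["force"],s["grip_width"])
for l in("tall_can","sample_cup"):
    for q in spot_point("scene",l)[:2]: print(l,round(q["score"],2),np.round(q["xy"]),np.round(at("scene",q["xy"],15 if l[0]=="t" else 0)[:2]))
print(proj("scene",(550,-352,46)))
```

```text
[ 547.4997555  -352.86515352  301.35753241] [ 0.69768003 -6.3293786  -0.13909066] 1.0017233296376038
tall_can 0.76 [266. 273.] [483. 148.]
sample_cup 0.19 [304. 258.] [487.  41.]
[393.58218424 179.55849337]
```

The sample cup rim in the last picture is at px (393,179.5), matching (550,-352). Descending.

Emit:
step_arm(
  commands="1 0 0 4 0 0 0;1 0 0 8 0 0 0;1 0 0 12 0 0 0;1 0 0 16 0 0 0;1 0 0 20 0 0 0;1 0 0 20 0 0 0;1 0 0 20 0 0 0",
)

```text
time_s: 26.6
eef_pos: [548.4, -343.0, 103.2]
ee_rot: [-0.001, 1.0, 0.0, -0.001]
force: [0.4, -0.9, 1.7]
grip_width: 0.996
grip_force: 0.0
```

Emit:
step_arm(
  commands="1 0.2 0.9 0 0 0 0;1 0.2 0.9 0 0 0 0;1 0.2 0.9 0 0 0 0;1 0.2 0.9 0 0 0 0",
)

```text
time_s: 26.93
eef_pos: [550.8, -353.5, 104.6]
ee_rot: [0.001, 1.0, -0.0, 0.001]
force: [-0.5, -0.9, -0.5]
grip_width: 1.002
grip_force: 0.0
```

Run:
```python
from h import *
s=sense(); print(s["eef_pos"])
im=save("scene","s10"); t=save("top","t10"); s=sense(); print(s["eef_pos"],s["force"],s["grip_width"])
a=np.hstack([im[130:250,330:450],t[140:260,430:550]])
cv2.imwrite("pics/c10.png",cv2.resize(a,(800,400))[:,:,::-1])
```

```text
[ 550.82408534 -353.52568434  104.62039804]
[ 550.57140987 -353.10550617  103.74333046] [-0.46015207  0.43449939  0.39719052] 0.9987398301912992
```

View pics/c10.png

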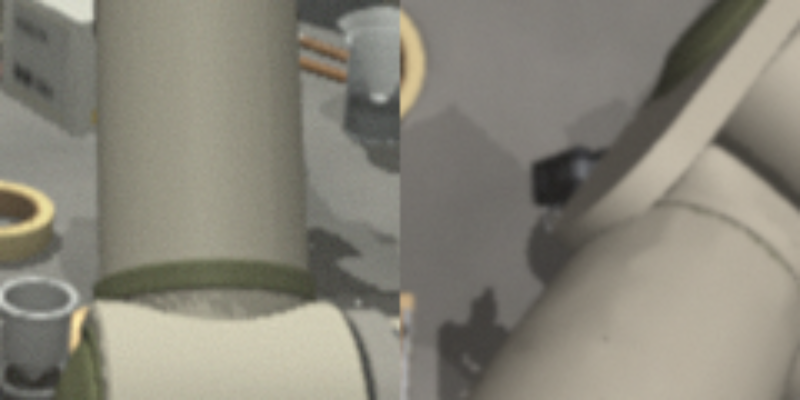

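The arm hides the cup here, so I'll rely on the earlier fix, on which both cameras agree.

Emit:
step_arm(
  commands="1 0 0 2 0 0 0;1 0 0 4 0 0 0;1 0 0 6 0 0 0;1 0 0 7 0 0 0;1 0 0 7.2 0 0 0;1 0 0 7.2 0 0 0;0 0 0 7.2 0 0 0;0 0 0 7.2 0 0 0;0 0 0 7.2 0 0 0;0 0 0 7.2 0 0 0;0 0 0 7.2 0 0 0;0 0 0 7.2 0 0 0;0 0 0 7.2 0 0 0;0 0 0 7.2 0 0 0;0 0 0 7.2 0 0 0;0 0 0 7.2 0 0 0",
  newtons=20,
)

```text
time_s: 28.37
eef_pos: [550.9, -353.2, 32.0]
ee_rot: [0.001, 1.0, -0.0, 0.001]
force: [-0.1, 1.0, 7.3]
grip_width: 0.575
grip_force: 20.2
```

Emit:
step_arm(
  commands="0 0 0 -0.5 0 0 0;0 0 0 -1.5 0 0 0;0 0 0 -3.5 0 0 0;0 0 0 -5.5 0 0 0;0 0 0 -7 0 0 0;0 -0.3 -0.6 -7 0 0 0;0 -0.9 -1.8 -7 0 0 0;0 -1.7 -3.5 -7 0 0 0;0 -2.7 -5.6 -7 0 0 0;0 -3.8 -8 -7 0 0 0;0 -5 -10.4 -7 0 0 0;0 -6.2 -12.8 -7 0 0 0;0 -7.3 -15.2 -7 0 0 0;0 -8.3 -17.3 -7 0 0 0;0 -9.1 -19 -7 0 0 0;0 -9.7 -20.2 -7 0 0 0;0 -9.9 -20.6 -7 0 0 0;0 -9.9 -20.6 -7 0 0 0;0 -9.9 -20.6 -7 0 0 0;0 -9.9 -20.6 -7 0 0 0",
)

```text
time_s: 30.03
eef_pos: [451.7, -147.7, 100.8]
ee_rot: [0.0, 1.0, -0.0, 0.0]
force: [0.1, -0.7, 0.4]
grip_width: 0.575
grip_force: 20.9
```

Run:
```python
from h import *
im=save("scene","s11"); t=save("top","t11"); s=sense(); print(s["eef_pos"],s["force"],s["grip_width"])
a=np.hstack([im[130:310,220:400],t[170:350,320:500]])
cv2.imwrite("pics/c11.png",cv2.resize(a,(800,400))[:,:,::-1])
```

```text
[ 451.64804505 -147.59975546  100.74336672] [ 0.12416599  0.35671096 -0.24702564] 0.5799524555955496
```

View pics/c11.png

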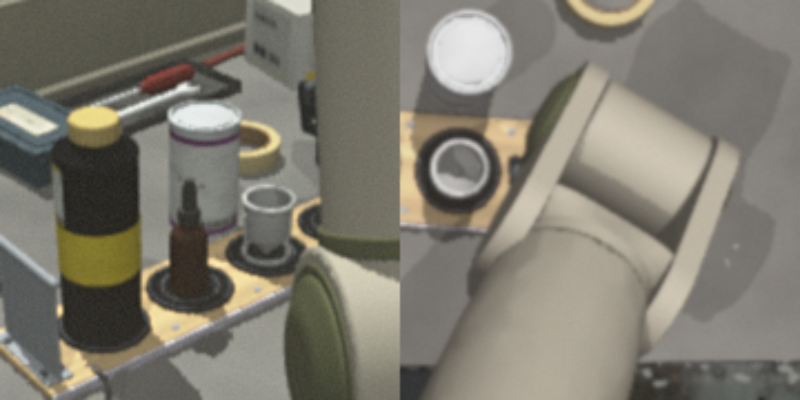

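Can, dropper and flow cup stand on pads a to c; the sample cup, held above pad_d, is hidden by the arm. Lowering it, releasing, and backing up.

Emit:
step_arm(
  commands="0 0 0 1.5 0 0 0;0 0 0 3.2 0 0 0;0 0 0 4.5 0 0 0;0 0 0 5.1 0 0 0;0 0 0 5.3 0 0 0;0 0 0 5.3 0 0 0;0 0 0 5.3 0 0 0;0 0 0 5.3 0 0 0",
)

```text
time_s: 30.8
eef_pos: [451.8, -147.2, 48.5]
ee_rot: [0.0, 1.0, -0.0, 0.001]
force: [0.2, -0.5, -0.1]
grip_width: 0.578
grip_force: 20.9
```

Emit:
step_arm(
  commands="0.85 0 0 0 0 0 0;0.85 0 0 0 0 0 0;0.85 0 0 0 0 0 0;0.85 0 0 0 0 0 0;0.85 0 0 -1 0 0 0;0.85 0 0 -3 0 0 0;1 0 0 -6 0 0 0;1 0 0 -10 0 0 0;1 0 0 -14 0 0 0;1 0 0 -18 0 0 0;1 -20 20 -18 0 0 0;1 -20 20 -18 0 0 0;1 -20 20 -18 0 0 0;1 -20 20 -18 0 0 0;1 -20 20 -18 0 0 0;1 -20 20 -18 0 0 0;1 -20 20 -18 0 0 0;1 -20 20 -18 0 0 0;1 -20 20 -18 0 0 0",
)

```text
time_s: 32.38
eef_pos: [250.5, -347.6, 228.4]
ee_rot: [0.0, 1.0, -0.002, 0.0]
force: [0.3, 0.3, -0.9]
grip_width: 1.003
grip_force: 0.0
```

Run:
```python
from h import *
im=save("scene","s12"); t=save("top","t12"); s=sense(); print(s["eef_pos"],s["force"],s["time_s"])
for c in("scene","top"):
  for l in("tall_can","dropper","flow_cup","sample_cup","tin"):
    for q in spot_point(c,l)[:1]: print(c,l,round(q["score"],2),np.round(q["xy"]),np.round(at(c,q["xy"],0 if l=="tin" else 15)[:2]))
a=np.hstack([im[130:320,200:400],t[150:340,220:420]])
cv2.imwrite("pics/c12.png",cv2.resize(a,(800,380))[:,:,::-1])
```

```text
[ 251.77388265 -346.36881618  228.23677574] [-0.77250258  0.41025041 -0.01510024] 32.4833
scene tall_can 0.61 [269. 272.] [483. 141.]
scene dropper 0.73 [305. 260.] [462.  59.]
scene flow_cup 0.75 [340. 243.] [460. -46.]
scene tin 0.57 [312. 230.] [561. -57.]
top tall_can 0.79 [256. 239.] [478. 147.]
top dropper 0.64 [300. 243.] [468.  50.]
top flow_cup 0.67 [342. 243.] [467. -41.]
top sample_cup 0.73 [391. 246.] [ 460. -146.]
top tin 0.69 [348. 201.] [561. -55.]
```

View pics/c12.png

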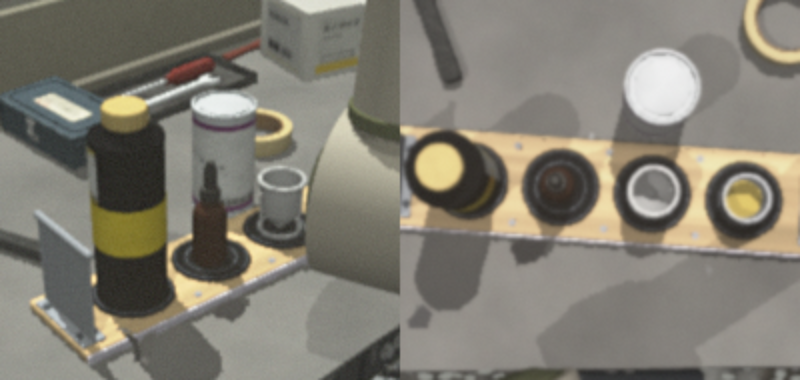

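All four stand upright and centred on their mats, with the can by the end plate at top-crop (438,168), then dropper, flow cup and sample cup out to (747,198). The tin hasn't moved, and the arm touches nothing. Handing in.

```bash
python3 -c "
from h import *
print(at('top',(239,234),221),at('top',(347,245),78),at('top',(393.5,249),61)); print(finish_job())"
```

```text
[474.84984863 152.49667389 221.        ] [459.46664663 -47.57194511  78.        ] [ 450.64894318 -145.39267337   61.        ]
the job is handed in; nothing more can be done
None
```

I handed the job in at about 32 s, with the can, dropper, flow cup and sample cup upright on pads a to d, each within about 3 mm of its mat's centre in my last measurements, and the tin untouched; the hand-in gave no verdict.

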